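Clear the consulting desk after a patient

ROBOT

A 7-joint arm with a two-finger parallel gripper is mounted at the origin on the work surface. World frame = base frame: x ahead of the robot, y to its left, z up, the work surface at z = 0. Lengths are in m, angles in rad, forces in N, time in s.
With the tool pointing down it reaches from about 0.425 to 0.925 m from the base axis. Payload 6.8 kg.
Tool frame: the origin (TCP) lies midway between the tips of the shut fingers; the grasp point (between the pads) lies 19 mm behind it; x points along the fingers, y is the direction in which the jaws open and shut, and the axes are right-handed (so a half turn about x gives the same grasp; the last joint's range is limited). The gripper opens to 85 mm and grips with 20 to 120 N. Pads are 22 mm wide; open, the fingers measure 114 mm over their backs; the gripper's body (76 mm by 85 mm) begins 54 mm behind the grasp point. The pads swing forward as they close: fully open they stand 13 mm farther back than shut.
Start: joints at [1.011, 0.477, 0.022, 1.555, -0.011, 1.109, -0.083], TCP at [0.295, -0.607, 0.231] pointing down, gripper open.
Joint ranges: [-2.96, 2.96], [-0.34, 2.1], [-1.41, 1.46], [0.24, 2.44], [-1.37, 4.51], [0.17, 1.92], [-2.96, 2.96]. Speed limits (rad/s): [2.39, 2.39, 3.14, 3.14, 3.14, 3.14, 3.14].

INTERFACE

Orientations are given as a rotation vector (axis times angle).
In Python, from bench import r gives the robot as it stands.
- The arm moves only by the tool carry_out, never from a script. Its argument "targets" is one flat list of numbers, 7 for each row, row after row: the finger opening in m, from 0 to 0.0854, then the shift along the tool's x, y, z in m, then the turn, a rotation vector about the tool's x, y, z in units of 5 degrees (1.0 is 5 degrees). A call has 1 to 12 rows; each row is the pose to reach, as a shift and turn from the pose measured when the call began, along the tool's axes at that moment; what a row does not reach only later rows make up. A row lasts 1/8 s, in which the tool goes at most 62.5 mm and 10.7 degrees, less where a joint would pass 70% of its speed; a pose out of reach is approached as far as the arm can. A call with a gripper value outside its range is refused whole. The fingers move at their own pace and stop on an object; "squeeze" is the grip in N (left out, the last holds). Time passes only in rows, so rows that repeat a pose let the fingers close. It gives the time, the measured TCP pose, the force and the opening at its end, in the units of the state.
- r.get_obs(): the state, without advancing time (a new reading comes with each control period).
- r.grab_frame(name): name is "scene" or "top" or "wrist"; returns the picture (384x512x3 uint8, blue, green, red); there is no depth.
- r.camera_info(name): a dict with "fx", "fy", "cx", "cy" (pixels), "D" ([k1, k2, p1, p2, k3] as OpenCV has them; the pictures are not rectified), "xyz" and "orientation" of the camera in the world. Camera axes: x right, y up, looking along -z (the intrinsics and any distortion apply to the point x, -y, -z); pixel columns grow to the right and rows downward; lengths in m; the calibration is good to about 2 mm. A picture is of the moment at which its call begins: read the wrist's pose just before it. camera_info takes no time and is no camera call; for the wrist camera it gives the pose at the moment of the call.
- r.hand_in(): hands the job in, once; it reports no verdict.
The state is a dict: "clock": time; "joints": joint angles; "qvel": joint speeds; "tau": joint torques, N m; "tcp_pos": TCP position; "orientation": TCP orientation; "contact_force": force on the tool from outside, world axes, zero at the start; "moment": the same for the moment, N m; "grip_width": finger opening in m.
Only numpy, scipy, OpenCV 4.12 (cv2) and the standard library are available. Lean on these libraries where they do the work, as an engineer would, in place of code of your own. Each camera call takes 0.05 s, during which the arm holds its last target. There are 200 camera calls.

TASK

Clear up after the patient: stand the two specimen pots upright in the blue carrier, one in each bay, lay the pulse oximeter and the ear thermometer side by side in the steel tray, flat on its floor with their screens up, and put the used glass vial in the yellow sharps tub. Set the pots and instruments down rather than letting them drop; the vial may be dropped in. Leave the mouse and the stapler where they are.

Things in the scene. Friction and masses are not known exactly. Their poses are not given: they have to be found in the camera images.
- pot_red: Specimen pot standing upright: off-white tapered plastic body with a paper label, 40 mm across at the foot and 44 mm at the shoulder, 46 mm high, under a red ribbed screw cap 48 mm across and 16 mm high; 62 mm tall over all, about 60 g. Origin: centre of its foot; z up. Round, so its yaw is arbitrary.
- pot_green: Specimen pot standing upright: off-white tapered plastic body with a paper label, 40 mm across at the foot and 44 mm at the shoulder, 46 mm high, under a green ribbed screw cap 48 mm across and 16 mm high; 62 mm tall over all, about 60 g. Origin: centre of its foot; z up. Round, so its yaw is arbitrary.
- oximeter: Fingertip pulse oximeter lying flat, screen up: white lower shell, blue upper shell, black screen on top. 58 mm long (x), 32 mm wide (y), 31 mm high, about 55 g. Origin: centre of its underside; x points to the finger opening, z up.
- thermometer: Ear thermometer lying on its back, screen and orange button up: white body 36 mm wide (y) and 26 to 28 mm high, 138 mm long over all (x from -68 to +70 mm), the last 20 mm of it a narrow orange cone tip at +x. About 100 g. Origin: under the middle of its length, on the supporting surface; x points to the tip, z up. Its sides are parallel and can be gripped across y at the origin.
- vial: Used amber glass medicine vial with a white label and an aluminium crimp cap, standing upright: 24 mm across up to a height of 36 mm, then a neck, cap 20 mm across; 52 mm tall, about 20 g. Origin: centre of its foot; z up. Round.
- instrument_tray: Shallow square stainless-steel tray for used instruments, fixed, 190 x 190 mm outside, 180 x 180 mm inside, walls 5 mm thick with a rolled rim, rim 24 mm and inner floor 5 mm above the desk. Origin: centre of its underside, on the desk; x and y along its sides, z up.
- carrier: Blue specimen carrier, fixed: two square bays side by side along its y, their centres at y = +41 and -41 mm from the origin, each 72 x 72 mm inside with a round white pad on its floor, parted by a 10 mm divider; 82 mm (x) x 164 mm (y) outside, and a grip lug 12 mm deep at each end. Walls and divider 30 mm high, floor 5 mm above the desk. Origin: centre of its underside, on the desk; z up.
- sharps_tub: Yellow square sharps tub with a red frame round its open mouth, fixed: 150 x 150 mm, 90 mm high, mouth 124 x 124 mm, inner floor 6 mm above the desk; its flap is folded back and hangs outside on the +y side, to 84 mm from the origin. Origin: centre of its underside, on the desk; x and y along its sides, z up.
- mouse: Black computer mouse, 105 x 60 mm, 34 mm high: not part of the job. Origin: centre of its underside; x along its length.
- stapler: Grey desk stapler with a dark base, 125 x 34 mm, 48 mm high: not part of the job. Origin: centre of its underside; x along its length.
Not all that is in view belongs to the job. Leave any orange look-alike of the pot_red alone.

How it is judged:
By the outcome, as a careful person would: the job done as asked, in the order asked, and still so for the second after the job is handed in, with the robot touching nothing.
It also fails if it takes over 128 s, if anything falls off the work surface, if the arm or the gripper's body presses on something with over 40 N, if the wrist force passes 120 N, or if a joint passes its speed limit or range.

## Working session

There is one attempt and no reset: what is moved stays moved. The work goes in short steps, Python scripts to look and compute and a tool call to move; the robot and the scene stay as the last step left them, time stands still between calls to the robot, and variables do not carry over. Pictures are saved under pics/ and viewed, about 12 in all and at most 16, crops included, and the job is handed in when it is done.

Besides the shell and the picture viewer there is one more tool, called after "Request:" as name(argument=value, ...) on one line, values as JSON. carry_out: Moves the arm, as the interface text tells. Its arguments: {"type":"object","properties":{"targets":{"type":"array","items":{"type":"number"}},"squeeze":{"type":"number"}},"required":["targets"]}

```bash
ls; mkdir -p pics
python3 - <<'E'
from bench import r
import cv2,numpy as np
o=r.get_obs(); print(o)
for n in ("scene","top","wrist"):
    print(n,r.camera_info(n)); cv2.imwrite(f"pics/{n}0.png",r.grab_frame(n))
E
```

```text
pics
{'clock': 0.0, 'joints': array([ 1.01090891,  0.47780273,  0.02232852,  1.55644409, -0.01149717,
        1.10928166, -0.08310488]), 'qvel': array([-0.00061027, -0.00082919,  0.00116341, -0.00030984,  0.00043206,
        0.00031299,  0.00039043]), 'tau': array([ 1.11171266e-03, -5.96448255e+01,  1.60849527e+00, -2.81197035e+01,
        1.24514621e-02,  9.42467042e-03, -1.96155275e-05]), 'tcp_pos': array([ 0.29442575, -0.60675463,  0.23032684]), 'orientation': array([ 1.97077845,  0.45481667, -1.97185503]), 'contact_force': array([-0.29950285,  0.05184682,  0.69564455]), 'moment': array([-0.00804772, -0.0069335 , -0.04392497]), 'grip_width': 0.0854765248519518}
scene {'fx': 432.6805287956403, 'fy': 432.6805287956403, 'cx': 256.84549366094865, 'cy': 187.60952214071094, 'D': array([-0.14478631,  0.        ,  0.        ,  0.        ,  0.        ]), 'xyz': array([1.30631268, 0.29431289, 0.79572444]), 'orientation': array([0.56389094, 0.78638922, 1.81398285])}
top {'fx': 443.90161802128165, 'fy': 443.90161802128165, 'cx': 257.74303280468513, 'cy': 189.60805972708877, 'D': array([-0.04448256,  0.        ,  0.        ,  0.        ,  0.        ]), 'xyz': array([ 0.22715462, -0.01208062,  1.34624845]), 'orientation': array([ 0.17803462, -0.16317495, -1.49539849])}
wrist {'fx': 276.45774791265626, 'fy': 276.45774791265626, 'cx': 257.5339239134036, 'cy': 187.13662031793706, 'D': array([0.01501325, 0.        , 0.        , 0.        , 0.        ]), 'xyz': array([ 0.35494098, -0.57766963,  0.37317802]), 'orientation': array([-0.23683779,  0.14988789, -1.11250263])}
```

Run:
```python
import cv2
a=cv2.imread('pics/top0.png'); cv2.imwrite('pics/top0b.png',cv2.resize(a,(800,600),interpolation=cv2.INTER_CUBIC))
a=cv2.imread('pics/scene0.png'); cv2.imwrite('pics/scene0b.png',cv2.resize(a,(800,600),interpolation=cv2.INTER_CUBIC))
```

```text
(no output)
```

View pics/top0b.png

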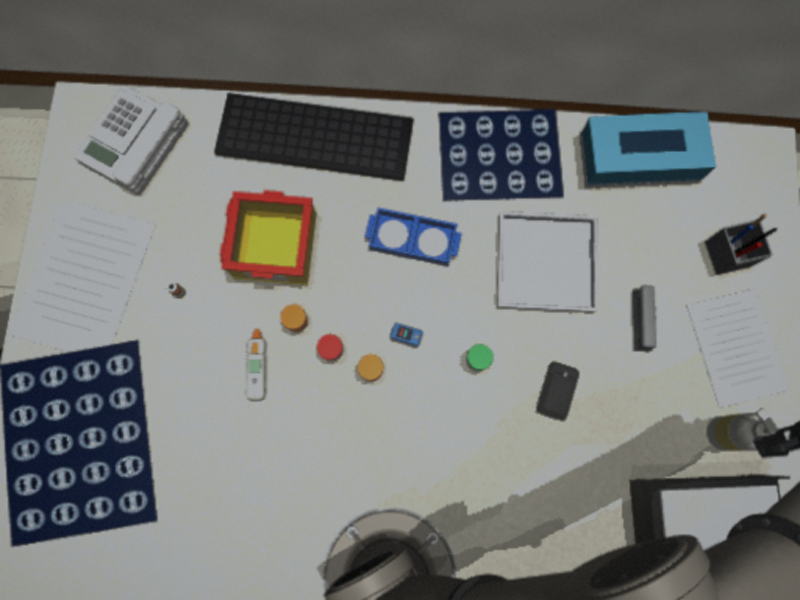

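View pics/scene0b.png

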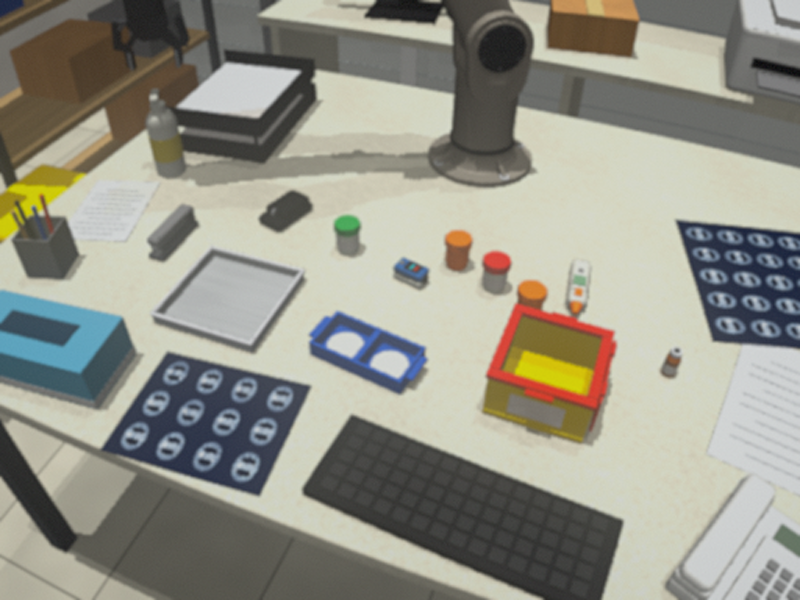

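Top view at 800x600 scale:
- Red cap is at (330,348) and green cap at (480,357). The orange look-alikes are at (293,318) and (371,367).
- Oximeter is at (406,335), the thermometer runs (255,395)→(257,333), and the vial is at (177,290).
- Carrier is at (413,236), tray at (547,262) and tub at (270,236).

The scene view agrees: red cap (496,262), green cap (347,224), oranges (458,240) and (532,290).

Red candidates are therefore (330,348), (293,318) and (371,367). I choose the middle one and will check it in a crop. Next I triangulate.

```bash
cat > h.py <<'E'
from bench import r
import cv2,numpy as np
from scipy.spatial.transform import Rotation as R
def ray(ci,uv):
    K=np.array([[ci['fx'],0,ci['cx']],[0,ci['fy'],ci['cy']],[0,0,1.]])
    q=cv2.undistortPoints(np.array([[uv]],float),K,ci['D'])[0,0]
    d=R.from_rotvec(ci['orientation']).apply([q[0],-q[1],-1.]); return ci['xyz'],d/np.linalg.norm(d)
def onz(ci,uv,z):
    o,d=ray(ci,uv); return o+d*(z-o[2])/d[2]
def tri(*rays):
    A=np.zeros((3,3));b=np.zeros(3)
    for o,d in rays:
        P=np.eye(3)-np.outer(d,d);A+=P;b+=P@o
    p=np.linalg.solve(A,b)
    return p,[round(1e3*float(np.linalg.norm(np.cross(p-o,d))),1) for o,d in rays]
def proj(ci,p):
    K=np.array([[ci['fx'],0,ci['cx']],[0,ci['fy'],ci['cy']],[0,0,1.]])
    c=R.from_rotvec(ci['orientation']).inv().apply(np.atleast_2d(p)-ci['xyz'])*[1,-1,-1]
    return cv2.projectPoints(c,np.zeros(3),np.zeros(3),K,ci['D'])[0][:,0]
def go(p,yaw=None):
    """shift and turn (units) to world TCP p with tool down and jaw axis (tool y) at yaw (mod pi)"""
    o=r.get_obs();R0=R.from_rotvec(o['orientation']);s=R0.inv().apply(np.array(p)-o['tcp_pos'])
    yc=R0.as_matrix()[:,1];cur=np.arctan2(yc[1],yc[0])
    y=cur if yaw is None else cur+(yaw-cur+np.pi/2)%np.pi-np.pi/2
    x=np.array([0,0,-1.]);yy=np.array([np.cos(y),np.sin(y),0])
    T=R.from_matrix(np.c_[x,yy,np.cross(x,yy)])
    print('tcp',o['tcp_pos'].round(4),'jawyaw',round(np.degrees(cur),1),'j7',round(o['joints'][6],2),'clk',round(o['clock'],2),'shift',s.round(4),'turn',(np.degrees((R0.inv()*T).as_rotvec())/5).round(2),'rows',round(max(np.linalg.norm(s)/.0625,0),1))
E
python3 - <<'E'
from h import *
t=r.camera_info('top');s=r.camera_info('scene');k=1/1.5625
P={'red':((330,347.5),(496,261)),'green':((480,357),(347,223.5)),'or1':((293,318),(458,239)),'or2':((371,367),(532,289)),'oxi':((406,334),(411,268)),'vialtop':((177,288),(675,351)),
'th_scr':((255,366),(579,283)),
'trayTL':((499,215),(0,0)),
'tubNE':((312,197),(493,375)),'tubNW':((232,194),(0,0)),
'padL':((394,235),(390,363)),'padR':((433,242),(346,345))}
for n,(a,b) in P.items():
    if b==(0,0): continue
    p,e=tri(ray(t,np.array(a)*k),ray(s,np.array(b)*k)); print(n,p.round(4),e, 'rad',np.hypot(*p[:2]).round(3))
f=lambda uv,z:onz(t,np.array(uv)*k,z).round(4)
for n,uv,z in [('tray',(499,213),.024),('tray',(597,214),.024),('tray',(595,310),.024),('tray',(497,307),.024),('tub',(232,194),.09),('tub',(313,198),.09),('tub',(303,279),.09),('tub',(222,270),.09),('thbase',(255,398),.014),('thtip',(257,331),.014),('oxA',(391,331),.025),('oxB',(422,338),.025)]: print(n,f(uv,z))
go([.5,0,.2],0)
a=cv2.imread('pics/top0.png')[180:260,100:330];b=cv2.imread('pics/scene0.png')[120:260,190:450]
a=cv2.resize(a,(780,271),interpolation=cv2.INTER_CUBIC);b=cv2.resize(b,(600,323),interpolation=cv2.INTER_CUBIC)
b=np.pad(b,((0,0),(0,180),(0,0)));cv2.imwrite('pics/crop.png',np.r_[a,b])
E
```

```text
red [0.4068 0.1398 0.0539] [0.2, 0.2] rad 0.43
green [ 0.4078 -0.1416  0.056 ] [0.3, 0.3] rad 0.432
or1 [0.4598 0.1425 0.1446] [59.2, 59.2] rad 0.481
or2 [ 0.3758  0.1353 -0.0256] [71.2, 71.2] rad 0.399
oxi [ 0.4472 -0.0009  0.0249] [0.3, 0.3] rad 0.447
vialtop [0.5028 0.4524 0.0448] [4.0, 4.0] rad 0.676
th_scr [0.3659 0.2851 0.0177] [0.1, 0.1] rad 0.464
tubNE [0.6896 0.2022 0.0873] [4.7, 4.7] rad 0.719
padL [0.6509 0.0386 0.0038] [1.0, 1.0] rad 0.652
padR [ 0.6415 -0.041   0.0039] [1.1, 1.1] rad 0.643
tray [ 0.7055 -0.1703  0.024 ]
tray [ 0.7174 -0.3677  0.024 ]
tray [ 0.5196 -0.3651  0.024 ]
tray [ 0.5125 -0.1738  0.024 ]
tub [0.6854 0.3519 0.09  ]
tub [0.6876 0.195  0.09  ]
tub [0.5268 0.1979 0.09  ]
tub [0.5337 0.3519 0.09  ]
thbase [0.3053 0.2791 0.014 ]
thtip [0.4347 0.2899 0.014 ]
oxA [0.4509 0.0287 0.025 ]
oxB [ 0.4414 -0.0319  0.025 ]
tcp [ 0.2945 -0.6068  0.2305] jawyaw -64.1 j7 -0.08 clk 0.15 shift [ 0.0311 -0.4562 -0.4499] turn [-1.282e+01 -1.000e-02  2.000e-02] rows 10.3
```

View pics/crop.png

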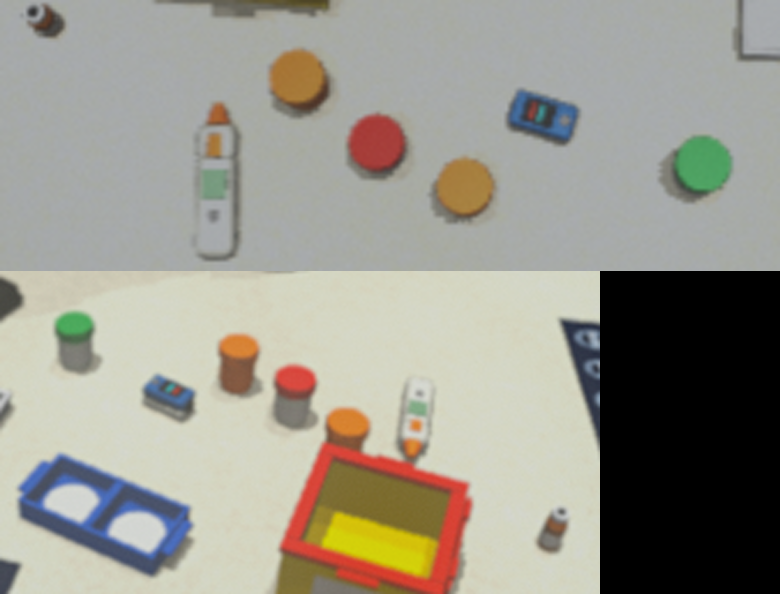

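The crop confirms it: the middle pot, red cap over an off-white body, is pot_red, and both orange ones have brown bodies. Cap heights come out at 54–56 mm measured against 62 mm nominal, and the pads at 4 mm against 5 mm, which is consistent. I had swapped the two oranges in the scene view, which explains their large residuals. First target is the green pot.

```bash
python3 -c "
from h import *
import numpy as np
go([.41,-.142,.15],np.radians(-7))
t=r.camera_info('top')
print(onz(t,np.array((293,318))*.64,.062),onz(t,np.array((371,367))*.64,.062))"
```

```text
tcp [ 0.2945 -0.6068  0.2305] jawyaw -64.1 j7 -0.08 clk 0.15 shift [ 0.081  -0.3676 -0.3069] turn [-1.142e+01 -1.000e-02  2.000e-02] rows 7.8
[0.4566802  0.21386037 0.062     ] [0.37456069 0.05968897 0.062     ]
```

Request:
carry_out(targets=[0.07, 0.08, -0.368, -0.307, -11.4, 0, 0, 0.07, 0.08, -0.368, -0.307, -11.4, 0, 0, 0.07, 0.08, -0.368, -0.307, -11.4, 0, 0, 0.07, 0.08, -0.368, -0.307, -11.4, 0, 0, 0.07, 0.08, -0.368, -0.307, -11.4, 0, 0, 0.07, 0.08, -0.368, -0.307, -11.4, 0, 0, 0.07, 0.08, -0.368, -0.307, -11.4, 0, 0, 0.07, 0.08, -0.368, -0.307, -11.4, 0, 0, 0.07, 0.08, -0.368, -0.307, -11.4, 0, 0, 0.07, 0.08, -0.368, -0.307, -11.4, 0, 0, 0.07, 0.08, -0.368, -0.307, -11.4, 0, 0], squeeze=40)

```text
clock: 1.52
tcp_pos: [0.4097, -0.1432, 0.1511]
orientation: [1.302, 1.148, -1.302]
contact_force: [0.6, 0.3, -0.9]
grip_width: 0.0699
```

Run:
```python
from h import *
go([.408,-.1415,.033],np.radians(-7))
w=r.camera_info('wrist');f=r.grab_frame('wrist')
print(w['xyz'],proj(w,[[.408,-.1415,.062],[.4472,0,.031]]))
cv2.imwrite('pics/w1.png',f)
hsv=cv2.cvtColor(f,cv2.COLOR_BGR2HSV)
for n,lo,hi in [('green',(45,120,40),(80,255,255)),('blue',(100,120,40),(125,255,255))]:
    m=cv2.inRange(hsv,lo,hi);k,l,st,c=cv2.connectedComponentsWithStats(m)
    for i in range(1,k):
        if st[i,4]>300: print(n,st[i],c[i],onz(w,c[i],.062),onz(w,c[i],.03))
```

```text
tcp [ 0.4097 -0.1432  0.1511] jawyaw -7.3 j7 -0.05 clk 1.52 shift [ 0.1181 -0.0018 -0.0013] turn [-0.05 -0.01  0.01] rows 1.9
[ 0.41868297 -0.07694267  0.29391883] [[254.78139508 189.62558121]
 [279.65626541  12.38249983]]
green [230 182  54  32 896] [260.18526786 199.390625  ] [ 0.41155977 -0.15095695  0.062     ] [ 0.41057691 -0.16116938  0.03      ]
blue [ 260    0   41   54 1042] [278.71209213  31.33877159] [ 0.44183066 -0.02136994  0.062     ] [ 0.44502456 -0.01370205  0.03      ]
blue [ 439    0   73   98 3223] [471.38690661  52.89171579] [ 0.58524311 -0.05536988  0.062     ] [ 0.60822497 -0.05239328  0.03      ]
```

View pics/w1.png

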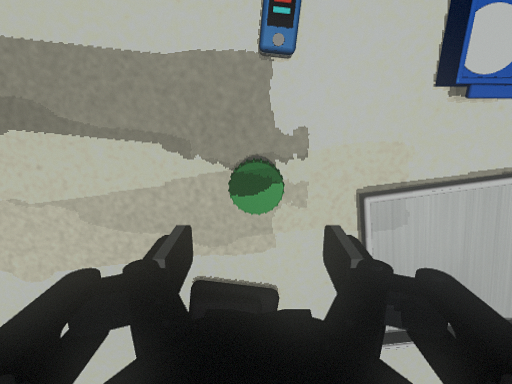

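The wrist view shows the green cap at (256,186), within 3 mm of the prediction. I descend, grip and lift.

```bash
python3 -c "
from h import *
t=r.camera_info('top');w=r.camera_info('wrist')
print(onz(t,np.array((480,357))*.64,.062),onz(w,(256,186),.062), tri(ray(t,np.array((480,357))*.64),ray(w,(256,186))))
go([.409,-.139,.033],np.radians(-7))"
```

```text
[ 0.4070749  -0.14131409  0.062     ] [ 0.40949507 -0.13832111  0.062     ] (array([ 0.40906381, -0.14267151,  0.04640536]), [0.3, 0.3])
tcp [ 0.4097 -0.1431  0.1511] jawyaw -7.3 j7 -0.05 clk 1.57 shift [ 0.1181 -0.0012 -0.0039] turn [-0.05 -0.01  0.01] rows 1.9
```

Request:
carry_out(targets=[0.07, 0.06, -0.001, -0.003, 0, 0, 0, 0.07, 0.118, -0.001, -0.003, 0, 0, 0, 0.07, 0.118, -0.001, -0.003, 0, 0, 0, 0.04, 0.118, -0.001, -0.003, 0, 0, 0, 0.04, 0.118, -0.001, -0.003, 0, 0, 0, 0.04, 0.118, -0.001, -0.003, 0, 0, 0, 0.04, 0.118, -0.001, -0.003, 0, 0, 0, 0.04, 0.118, -0.001, -0.003, 0, 0, 0], squeeze=40)

```text
clock: 2.58
tcp_pos: [0.4107, -0.1406, 0.0352]
orientation: [1.303, 1.143, -1.3]
contact_force: [-0.9, -0.3, 10.1]
grip_width: 0.0465
```

```bash
python3 -c "
from h import *
print(r.get_obs()['grip_width'])
go([.6415,-.041,.12],np.radians(-7))"
```

```text
0.046526741693213955
tcp [ 0.4107 -0.1406  0.0352] jawyaw -7.3 j7 -0.22 clk 2.58 shift [-0.0842  0.2166 -0.128 ] turn [-0.06  0.01 -0.04] rows 4.2
```

Request:
carry_out(targets=[0.04, -0.03, 0, 0, 0, 0, 0, 0.04, -0.085, 0, 0, 0, 0, 0, 0.04, -0.085, 0.06, -0.035, 0, 0, 0, 0.04, -0.085, 0.12, -0.07, 0, 0, 0, 0.04, -0.085, 0.17, -0.1, 0, 0, 0, 0.04, -0.085, 0.216, -0.128, 0, 0, 0, 0.04, -0.085, 0.216, -0.128, 0, 0, 0, 0.04, -0.085, 0.216, -0.128, 0, 0, 0])

```text
clock: 3.58
tcp_pos: [0.6405, -0.0411, 0.1213]
orientation: [1.303, 1.143, -1.3]
contact_force: [-0.6, -0.8, -1.0]
grip_width: 0.0467
```

Run:
```python
from h import *
go([.6415,-.041,.038],np.radians(-7))
w=r.camera_info('wrist');f=r.grab_frame('wrist')
print(proj(w,[[.6415,-.041,.005],[.651,.0386,.005]]))
cv2.imwrite('pics/w2.png',f)
```

```text
tcp [ 0.6405 -0.0411  0.1213] jawyaw -7.3 j7 -0.38 clk 3.58 shift [ 0.0833  0.0006 -0.0003] turn [-0.06  0.01 -0.04] rows 1.3
[[257.47366507 182.96379908]
 [256.67518085  95.6634736 ]]
```

View pics/w2.png

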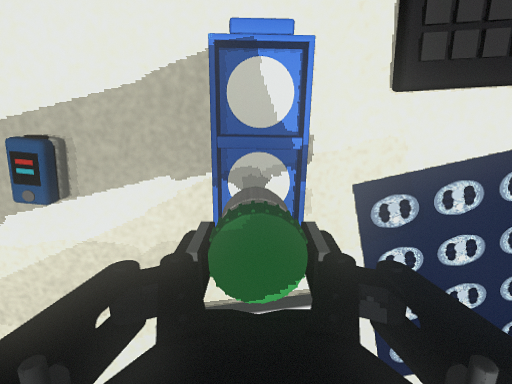

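The pot is held. The two bays appear at about (259,183) and (261,92), within about 3 mm of the estimate. Setting it down in the near bay.

Request:
carry_out(targets=[0.04, 0.04, 0.002, -0.002, 0, 0, 0, 0.04, 0.07, 0.002, -0.002, 0, 0, 0, 0.04, 0.08, 0.002, -0.002, 0, 0, 0, 0.04, 0.081, 0.002, -0.002, 0, 0, 0, 0.04, 0.081, 0.002, -0.002, 0, 0, 0])

```text
clock: 4.25
tcp_pos: [0.6427, -0.0409, 0.0413]
orientation: [1.304, 1.141, -1.301]
contact_force: [1.3, -0.6, -1.1]
grip_width: 0.0465
```

Request:
carry_out(targets=[0.04, 0.002, 0, 0, 0, 0, 0, 0.04, 0.002, 0, 0, 0, 0, 0])

```text
clock: 4.5
tcp_pos: [0.6432, -0.041, 0.0404]
orientation: [1.305, 1.14, -1.3]
contact_force: [-2.3, -1.5, 5.7]
grip_width: 0.0468
```

Contact. I release and rise.

Request:
carry_out(targets=[0.056, 0, 0, 0, 0, 0, 0, 0.064, 0, 0, 0, 0, 0, 0, 0.066, 0, 0, 0, 0, 0, 0, 0.066, -0.05, 0, 0, 0, 0, 0, 0.066, -0.11, 0, 0, 0, 0, 0, 0.066, -0.11, 0, 0, 0, 0, 0])

```text
clock: 5.25
tcp_pos: [0.6462, -0.0403, 0.1558]
orientation: [1.31, 1.133, -1.293]
contact_force: [1.0, 0.8, -1.2]
grip_width: 0.066
```

Run:
```python
from h import *
t=r.camera_info('top')
print(onz(t,np.array((330,347.5))*.64,.062))
go([.408,.1405,.15],np.radians(-30))
f=r.grab_frame('wrist');cv2.imwrite('pics/w3.png',f)
w=r.camera_info('wrist')
m=cv2.inRange(cv2.cvtColor(f,cv2.COLOR_BGR2HSV),(45,100,30),(80,255,255));ys,xs=np.nonzero(m);c=(xs.mean(),ys.mean());print(c,onz(w,c,.067),onz(w,((xs.min()+xs.max())/2,(ys.min()+ys.max())/2),.067))
```

```text
[0.40564689 0.13899641 0.062     ]
tcp [ 0.6462 -0.0403  0.1558] jawyaw -7.4 j7 -0.37 clk 5.25 shift [ 0.0018 -0.2595 -0.1487] turn [ 4.52 -0.03 -0.18] rows 4.8
(np.float64(250.59243336199484), np.float64(190.74978503869303)) [ 0.63994085 -0.03888214  0.067     ] [ 0.63989244 -0.03865019  0.067     ]
```

Request:
carry_out(targets=[0.066, 0, -0.055, -0.03, 1, 0, 0, 0.066, 0, -0.107, -0.06, 2, 0, 0, 0.066, 0.002, -0.16, -0.09, 3, 0, -0.1, 0.066, 0.002, -0.21, -0.12, 4, 0, -0.2, 0.066, 0.002, -0.2595, -0.149, 4.5, 0, -0.2, 0.066, 0.002, -0.2595, -0.149, 4.5, 0, -0.2, 0.066, 0.002, -0.2595, -0.149, 4.5, 0, -0.2, 0.066, 0.002, -0.2595, -0.149, 4.5, 0, -0.2])

```text
clock: 6.3
tcp_pos: [0.4069, 0.1396, 0.1475]
orientation: [1.581, 0.92, -1.589]
contact_force: [1.0, 1.0, -0.1]
grip_width: 0.066
```

Run:
```python
from h import *
f=r.grab_frame('wrist');cv2.imwrite('pics/w4.png',f)
w=r.camera_info('wrist')
hsv=cv2.cvtColor(f,cv2.COLOR_BGR2HSV)
for n,lo,hi in [('red',(174,120,40),(180,255,255)),('red0',(0,120,40),(5,255,255)),('orange',(8,120,40),(22,255,255))]:
    m=cv2.inRange(hsv,lo,hi);k,l,st,c=cv2.connectedComponentsWithStats(m)
    for i in range(1,k):
        if st[i,4]>200: print(n,st[i],c[i].round(1),onz(w,c[i],.062).round(4))
go([.406,.14,.034],np.radians(-30))
```

```text
red0 [ 364    0   73   33 1241] [393.4  10.9] [0.5599 0.2089 0.062 ]
red0 [ 231  159   57   57 2420] [258.7 187.2] [0.4099 0.1433 0.062 ]
orange [179  11  28  30 474] [193.9  23.4] [0.4309 0.275  0.062 ]
orange [152  27  26  28 380] [164.6  40.4] [0.4058 0.2765 0.062 ]
orange [ 238   42   64   68 3243] [269.3  75.4] [0.4615 0.2164 0.062 ]
orange [ 245  231   52   68 2654] [269.9 266.2] [0.3809 0.0723 0.062 ]
tcp [0.4069 0.1396 0.1476] jawyaw -30.0 j7 -1.13 clk 6.35 shift [ 1.136e-01 -1.000e-04  0.000e+00] turn [-0.    0.01  0.08] rows 1.8
```

View pics/w4.png

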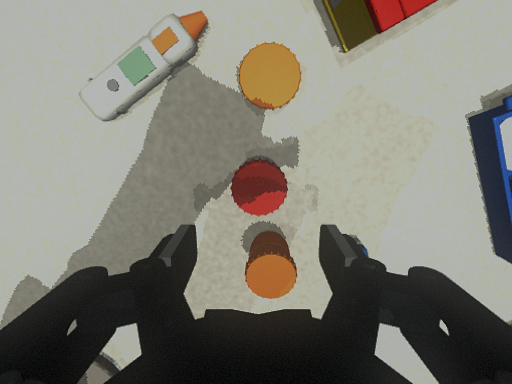

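The red cap is at (259,187), between the oranges at (269,75) and (270,266). The jaw axis stays clear of both.

Request:
carry_out(targets=[0.066, 0.055, 0, -0.0025, 0, 0, 0, 0.066, 0.105, 0, -0.0025, 0, 0, 0, 0.066, 0.113, 0, -0.0025, 0, 0, 0, 0.066, 0.113, 0, -0.0025, 0, 0, 0, 0.04, 0.113, 0, -0.0025, 0, 0, 0, 0.04, 0.113, 0, -0.0025, 0, 0, 0, 0.04, 0.113, 0, -0.0025, 0, 0, 0, 0.04, 0.113, 0, -0.0025, 0, 0, 0])

```text
clock: 7.35
tcp_pos: [0.4089, 0.1426, 0.0364]
orientation: [1.585, 0.919, -1.586]
contact_force: [-0.0, -0.7, 7.4]
grip_width: 0.0467
```

Gripped at the same width as the green pot. I lift straight up, then go above the far bay.

Request:
carry_out(targets=[0.04, -0.05, 0, 0, 0, 0, 0, 0.04, -0.1, 0, 0, 0, 0, 0, 0.04, -0.1, 0, 0, 0, 0, 0])

```text
clock: 7.72
tcp_pos: [0.4121, 0.1433, 0.1408]
orientation: [1.593, 0.916, -1.577]
contact_force: [0.2, 0.8, -0.7]
grip_width: 0.0468
```

Run:
```python
from h import *
print(r.get_obs()['grip_width'],r.get_obs()['contact_force'])
go([.653,.041,.125],np.radians(-7))
```

```text
0.04679724452011685 [ 0.21711378  0.78047458 -0.66958234]
tcp [0.4121 0.1433 0.1408] jawyaw -30.1 j7 -1.16 clk 7.72 shift [ 0.0166  0.2597 -0.0321] turn [-4.61 -0.09 -0.04] rows 4.2
```

Request:
carry_out(targets=[0.04, 0, 0.06, -0.008, -1, 0, 0, 0.04, 0, 0.115, -0.015, -2, 0, 0, 0.04, 0, 0.17, -0.021, -3, 0, 0, 0.04, 0.008, 0.22, -0.027, -4, -0.1, 0, 0.04, 0.016, 0.26, -0.032, -4.6, -0.1, 0, 0.04, 0.016, 0.26, -0.032, -4.6, -0.1, 0, 0.04, 0.016, 0.26, -0.032, -4.6, -0.1, 0])

```text
clock: 8.6
tcp_pos: [0.6522, 0.0412, 0.1251]
orientation: [1.299, 1.146, -1.299]
contact_force: [-0.7, 0.7, -0.1]
grip_width: 0.0471
```

Run:
```python
from h import *
go([.653,.041,.0425],np.radians(-7))
w=r.camera_info('wrist');f=r.grab_frame('wrist');cv2.imwrite('pics/w5.png',f)
h=cv2.cvtColor(f,cv2.COLOR_BGR2HSV)
m=cv2.inRange(h,(105,150,60),(122,255,255));print('blue cols',[ (y,np.nonzero(m[y])[0].min(),np.nonzero(m[y])[0].max()) for y in range(0,260,20) if m[y].any()])
print(proj(w,[[.653,.041,.005],[.653-.041,.046,.03],[.653+.041,.036,.03]]))
```

```text
tcp [0.6522 0.0412 0.1251] jawyaw -7.1 j7 -0.52 clk 8.6 shift [0.0826 0.0006 0.    ] turn [-0.01  0.01 -0.02] rows 1.3
blue cols [(140, np.int64(233), np.int64(281)), (160, np.int64(213), np.int64(281)), (180, np.int64(223), np.int64(304)), (200, np.int64(214), np.int64(303)), (220, np.int64(215), np.int64(302)), (240, np.int64(63), np.int64(63))]
[[257.51472779 182.31915659]
 [211.33922423 189.40461456]
 [303.81168358 189.10102653]]
```

View pics/w5.png

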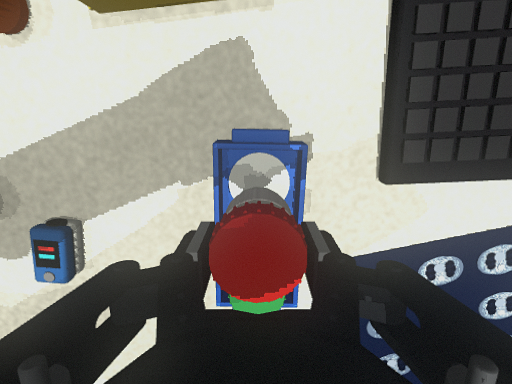

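The far bay's pad is at (258,181), matching the prediction of (257.5,182). Setting down.

Request:
carry_out(targets=[0.04, 0.04, 0.001, 0, 0, 0, 0, 0.04, 0.07, 0.001, 0, 0, 0, 0, 0.04, 0.081, 0.001, 0, 0, 0, 0, 0.04, 0.0835, 0.001, 0, 0, 0, 0, 0.04, 0.0845, 0.001, 0, 0, 0, 0])

```text
clock: 9.28
tcp_pos: [0.654, 0.0418, 0.0423]
orientation: [1.3, 1.145, -1.296]
contact_force: [0.3, -0.8, -0.2]
grip_width: 0.0468
```

Request:
carry_out(targets=[0.04, 0.002, 0, 0, 0, 0, 0, 0.04, 0.002, 0, 0, 0, 0, 0])

```text
clock: 9.52
tcp_pos: [0.6547, 0.0419, 0.0416]
orientation: [1.301, 1.144, -1.295]
contact_force: [-2.2, -0.2, 6.0]
grip_width: 0.0466
```

Request:
carry_out(targets=[0.056, 0, 0, 0, 0, 0, 0, 0.064, 0, 0, 0, 0, 0, 0, 0.066, 0, 0, 0, 0, 0, 0, 0.066, -0.05, 0, 0, 0, 0, 0, 0.066, -0.1, 0, 0, 0, 0, 0, 0.066, -0.1, 0, 0, 0, 0, 0])

```text
clock: 10.28
tcp_pos: [0.6571, 0.0428, 0.1463]
orientation: [1.306, 1.139, -1.288]
contact_force: [-0.6, 0.2, 0.0]
grip_width: 0.0656
```

Run:
```python
from h import *
go([.447,0,.14],np.radians(-9))
```

```text
tcp [0.6571 0.0428 0.1463] jawyaw -7.0 j7 -0.52 clk 10.28 shift [ 0.0033 -0.2034  0.0682] turn [ 0.4  -0.02 -0.16] rows 3.4
```

Request:
carry_out(targets=[0.06, 0, -0.055, 0.018, 0.4, 0, 0, 0.06, 0, -0.11, 0.036, 0.4, 0, -0.1, 0.06, 0.002, -0.16, 0.054, 0.4, 0, -0.2, 0.06, 0.003, -0.203, 0.068, 0.4, 0, -0.2, 0.06, 0.003, -0.203, 0.068, 0.4, 0, -0.2, 0.06, 0.003, -0.203, 0.068, 0.4, 0, -0.2])

```text
clock: 11.02
tcp_pos: [0.448, 0.0002, 0.1403]
orientation: [1.325, 1.134, -1.325]
contact_force: [1.4, 0.2, 0.2]
grip_width: 0.0599
```

Run:
```python
from h import *
go([.447,0,.14],np.radians(-9))
w=r.camera_info('wrist');f=r.grab_frame('wrist');cv2.imwrite('pics/w6.png',f)
m=cv2.inRange(cv2.cvtColor(f,cv2.COLOR_BGR2HSV),(100,120,40),(125,255,255));k,l,st,c=cv2.connectedComponentsWithStats(m)
for i in range(1,k):
    if st[i,4]>400: print(st[i],c[i],cv2.minAreaRect(np.argwhere(l==i)[:,::-1].astype(np.float32)))
print(proj(w,[[.447,0,.031],[.447,0,0]]))
```

```text
tcp [4.480e-01 2.000e-04 1.403e-01] jawyaw -9.0 j7 -0.47 clk 11.03 shift [ 0.0003 -0.001   0.0004] turn [-0.01 -0.02  0.03] rows 0.0
[ 418   38   94  207 6788] [467.27342369 131.61932823] ((468.21722412109375, 140.806884765625), (90.02085876464844, 210.28355407714844), 3.3664605617523193)
[241 175  34  39 516] [258.01937984 200.20348837] ((257.0700378417969, 193.37939453125), (32.124820709228516, 38.79929733276367), 3.5763344764709473)
[[256.14927337 185.81482509]
 [256.34905058 178.25106494]]
```

View pics/w6.png

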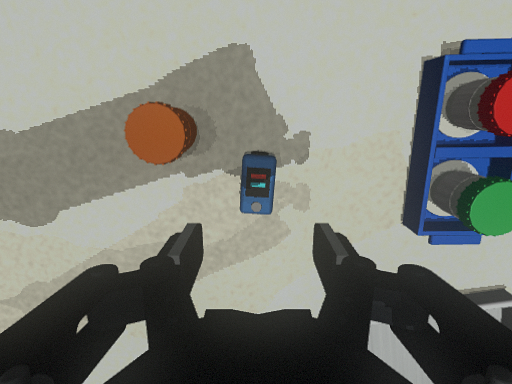

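Both pots stand in their bays. The oximeter's top runs (258,152)–(257,214) and leans about 3°. I descend and grip.

Request:
carry_out(targets=[0.055, 0.055, 0.001, -0.002, 0.6, 0, 0, 0.055, 0.1, 0.001, -0.002, 0.6, 0, 0, 0.055, 0.13, 0.001, -0.002, 0.6, 0, 0, 0.055, 0.135, 0.001, -0.002, 0.6, 0, 0, 0.055, 0.135, 0.001, -0.002, 0.6, 0, 0, 0.02, 0.135, 0.001, -0.002, 0.6, 0, 0, 0.02, 0.135, 0.001, -0.002, 0.6, 0, 0, 0.02, 0.135, 0.001, -0.002, 0.6, 0, 0, 0.02, 0.135, 0.001, -0.002, 0.6, 0, 0, 0.02, 0.135, 0.001, -0.002, 0.6, 0, 0], squeeze=30)

```text
clock: 12.32
tcp_pos: [0.4508, 0.0027, 0.0066]
orientation: [1.365, 1.104, -1.361]
contact_force: [-0.5, 0.6, 7.5]
grip_width: 0.0314
```

Request:
carry_out(targets=[0.02, -0.05, 0, 0, 0, 0, 0, 0.02, -0.11, 0, 0, 0, 0, 0, 0.02, -0.125, 0, 0, 0, 0, 0, 0.02, -0.125, 0, 0, 0, 0, 0])

```text
clock: 12.82
tcp_pos: [0.4512, 0.0019, 0.1324]
orientation: [1.366, 1.102, -1.359]
contact_force: [0.0, 0.9, -1.6]
grip_width: 0.0313
```

Run:
```python
from h import *
print(r.get_obs()['grip_width'])
go([.657,-.25,.13],np.radians(1))
```

```text
0.03130458626646754
tcp [0.4512 0.0019 0.1324] jawyaw -12.1 j7 -0.55 clk 12.82 shift [0.0025 0.2539 0.2033] turn [-2.61 -0.03 -0.03] rows 5.2
```

Request:
carry_out(targets=[0.02, 0, 0.048, 0.038, -0.5, 0, 0, 0.02, 0, 0.095, 0.076, -1, 0, 0, 0.02, 0, 0.14, 0.114, -1.5, 0, 0, 0.02, 0, 0.185, 0.15, -2, 0, 0, 0.02, 0, 0.23, 0.185, -2.6, 0, 0, 0.02, 0.002, 0.254, 0.203, -2.6, 0, 0, 0.02, 0.002, 0.254, 0.203, -2.6, 0, 0, 0.02, 0.002, 0.254, 0.203, -2.6, 0, 0])

```text
clock: 13.82
tcp_pos: [0.6559, -0.2482, 0.1282]
orientation: [1.199, 1.22, -1.195]
contact_force: [-0.1, 1.1, 0.0]
grip_width: 0.0313
```

Run:
```python
from h import *
go([.657,-.265,.0135],np.radians(1))
w=r.camera_info('wrist');f=r.grab_frame('wrist');cv2.imwrite('pics/w7.png',f)
c=np.array([.6138,-.2693,.024]);print(proj(w,[c+[a*.095,b*.095,0] for a,b in [(1,1),(1,-1),(-1,-1),(-1,1)]]).round(1).tolist(), proj(w,[[.657,-.265,.005]]))
```

```text
tcp [ 0.6559 -0.2482  0.1282] jawyaw 1.0 j7 0.06 clk 13.82 shift [0.1146 0.0009 0.0173] turn [-0.   -0.04  0.  ] rows 1.9
[[320.1, 104.5], [306.3, 296.3], [121.5, 294.0], [96.7, 100.2]] [[257.76714157 198.15121846]]
```

View pics/w7.png

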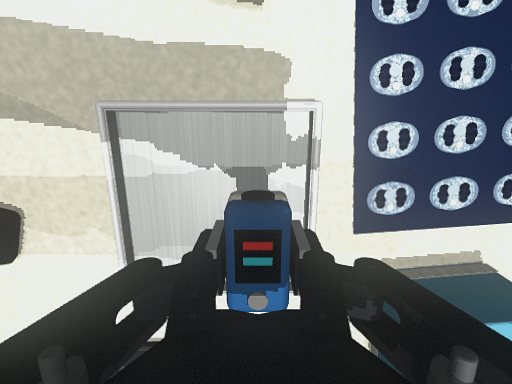

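The tray's rim corners at (97,102) and (322,102) match the prediction within 3 px. I lower the oximeter.

Request:
carry_out(targets=[0.02, 0.05, -0.003, 0.017, 0, 0, 0, 0.02, 0.095, -0.003, 0.017, 0, 0, 0, 0.02, 0.112, -0.003, 0.017, 0, 0, 0, 0.02, 0.1155, -0.003, 0.017, 0, 0, 0, 0.02, 0.1155, -0.003, 0.017, 0, 0, 0])

```text
clock: 14.5
tcp_pos: [0.6548, -0.2642, 0.0151]
orientation: [1.199, 1.218, -1.192]
contact_force: [-0.0, -0.2, 0.4]
grip_width: 0.0316
```

Request:
carry_out(targets=[0.02, 0.0035, 0, 0, 0, 0, 0, 0.02, 0.0045, 0, 0, 0, 0, 0])

```text
clock: 14.75
tcp_pos: [0.6556, -0.2642, 0.0118]
orientation: [1.199, 1.216, -1.191]
contact_force: [1.1, -0.1, 7.8]
grip_width: 0.0315
```

Request:
carry_out(targets=[0.04, 0, 0, 0, 0, 0, 0, 0.046, 0, 0, 0, 0, 0, 0.046, 0, 0, 0, 0, 0, 0, 0.046, -0.05, 0, 0, 0, 0, 0, 0.046, -0.11, 0, 0, 0, 0, 0, 0.046, -0.13, 0, 0, 0, 0, 0, 0.046, -0.13, 0, 0, 0, 0, 0, 0])

```text
out of range
```

Request:
carry_out(targets=[0.04, 0, 0, 0, 0, 0, 0, 0.046, 0, 0, 0, 0, 0, 0, 0.046, 0, 0, 0, 0, 0, 0, 0.046, -0.05, 0, 0, 0, 0, 0, 0.046, -0.11, 0, 0, 0, 0, 0, 0.046, -0.13, 0, 0, 0, 0, 0, 0.046, -0.13, 0, 0, 0, 0, 0])

```text
clock: 15.62
tcp_pos: [0.6558, -0.2649, 0.1434]
orientation: [1.2, 1.213, -1.189]
contact_force: [-0.3, -0.3, -0.1]
grip_width: 0.046
```

Run:
```python
from h import *
print(r.get_obs()['grip_width'])
f=r.grab_frame('wrist');cv2.imwrite('pics/w8.png',f)
go([.37,.284,.14],np.radians(95))
```

```text
0.04599671453098167
tcp [ 0.6545 -0.2646  0.1412] jawyaw 1.1 j7 0.09 clk 15.68 shift [ 0.0012 -0.2743 -0.5538] turn [17.21 -0.06 -0.02] rows 9.9
```

View pics/w8.png

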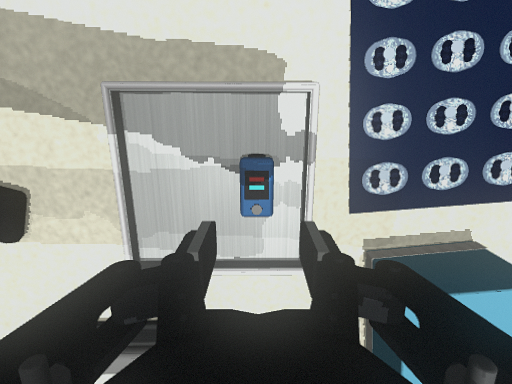

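The oximeter lies flat, screen up, at (257,185) in the tray. Next is the thermometer.

Request:
carry_out(targets=[0.06, 0, -0.025, -0.052, -1.7, 0, 0, 0.06, 0, -0.05, -0.103, -3.4, 0, 0, 0.06, 0, -0.075, -0.155, -5.1, 0, 0, 0.06, 0, -0.1, -0.206, -6.8, 0, 0, 0.06, 0, -0.126, -0.257, -8.5, 0, 0, 0.06, 0, -0.152, -0.308, -10.3, 0, 0, 0.06, 0, -0.177, -0.36, -12.1, 0, 0, 0.06, 0, -0.203, -0.41, -13.9, 0, 0, 0.06, 0, -0.229, -0.46, -15.7, 0, 0, 0.06, 0, -0.255, -0.511, -17.4, 0, 0, 0.06, 0, -0.274, -0.554, -18.8, 0, 0, 0.06, 0, -0.274, -0.554, -18.8, 0, 0])

```text
clock: 17.18
tcp_pos: [0.3671, 0.2869, 0.14]
orientation: [-0.073, 1.569, 0.078]
contact_force: [-0.0, -0.1, -0.4]
grip_width: 0.0599
```

Request:
carry_out(targets=[0.06, 0, 0, 0, 0, 0, 0])

```text
clock: 17.3
tcp_pos: [0.3666, 0.2855, 0.1385]
orientation: [-0.073, 1.571, 0.076]
contact_force: [0.6, -0.1, 1.6]
grip_width: 0.0603
```

Run:
```python
from h import *
go([.368,.284,.14],np.radians(95))
w=r.camera_info('wrist');f=r.grab_frame('wrist');cv2.imwrite('pics/w9.png',f)
print(w['xyz'],proj(w,[[.37,.284,.027],[.305,.279,.014],[.435,.29,.014]]).round(1).tolist())
```

```text
tcp [0.3666 0.2855 0.1385] jawyaw 95.5 j7 0.43 clk 17.3 shift [-0.0015 -0.0017  0.0012] turn [ 0.09 -0.02 -0.02] rows 0.0
[0.30106402 0.27920626 0.28138741] [[255.2, 187.0], [256.4, 116.2], [255.3, 243.2]]
```

View pics/w9.png

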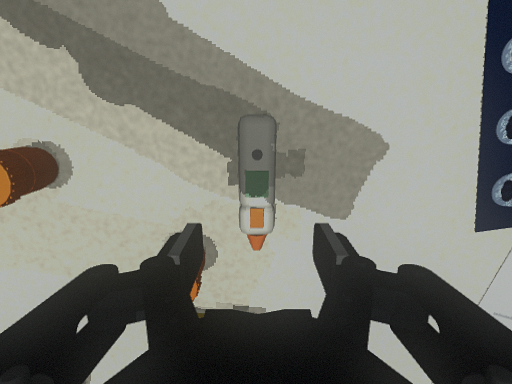

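The thermometer runs from (257,115) at the back to (257,249) at the tip, aligned with the jaws. That puts its origin at x≈0.3715, so I shift 5 mm and descend.

Request:
carry_out(targets=[0.06, 0.055, 0, 0.005, 0, 0, 0, 0.06, 0.105, 0, 0.005, 0, 0, 0, 0.06, 0.13, 0, 0.005, 0, 0, 0, 0.06, 0.1355, 0, 0.005, 0, 0, 0, 0.06, 0.1355, 0, 0.005, 0, 0, 0, 0.025, 0.1355, 0, 0.005, 0, 0, 0, 0.025, 0.1355, 0, 0.005, 0, 0, 0, 0.025, 0.1355, 0, 0.005, 0, 0, 0, 0.025, 0.1355, 0, 0.005, 0, 0, 0, 0.025, 0.1355, 0, 0.005, 0, 0, 0], squeeze=40)

```text
clock: 18.6
tcp_pos: [0.3722, 0.2867, 0.0043]
orientation: [-0.072, 1.569, 0.076]
contact_force: [0.0, -1.0, 6.7]
grip_width: 0.0354
```

Request:
carry_out(targets=[0.025, -0.05, 0, 0, 0, 0, 0, 0.025, -0.11, 0, 0, 0, 0, 0, 0.025, -0.136, 0, 0, 0, 0, 0, 0.025, -0.136, 0, 0, 0, 0, 0])

```text
clock: 19.1
tcp_pos: [0.3734, 0.287, 0.1425]
orientation: [-0.07, 1.564, 0.077]
contact_force: [0.4, -0.6, -1.6]
grip_width: 0.0354
```

Run:
```python
from h import *
print(r.get_obs()['grip_width'])
go([.572,-.269,.14],np.radians(1.2))
```

```text
0.03541723471200337
tcp [0.3734 0.287  0.1425] jawyaw 95.4 j7 0.44 clk 19.1 shift [ 0.0009 -0.5722  0.1457] turn [-1.717e+01  8.000e-02  1.000e-02] rows 9.4
```

Request:
carry_out(targets=[0.025, 0, -0.052, 0.013, 1.7, 0, 0, 0.025, 0, -0.104, 0.026, 3.4, 0, 0, 0.025, 0, -0.156, 0.04, 5.1, 0, 0, 0.025, 0, -0.208, 0.053, 6.8, 0, 0, 0.025, 0, -0.26, 0.066, 8.5, 0, 0, 0.025, 0, -0.312, 0.08, 10.3, 0, 0, 0.025, 0, -0.364, 0.093, 12.1, 0, 0, 0.025, 0, -0.416, 0.106, 13.9, 0, 0, 0.025, 0, -0.468, 0.12, 15.7, 0, 0, 0.025, 0, -0.52, 0.133, 17.4, 0, 0, 0.025, 0, -0.572, 0.146, 18.8, 0, 0, 0.025, 0, -0.572, 0.146, 18.8, 0, 0])

```text
clock: 20.6
tcp_pos: [0.5713, -0.2744, 0.1389]
orientation: [1.201, 1.216, -1.194]
contact_force: [-0.2, 0.2, -1.4]
grip_width: 0.0349
```

Request:
carry_out(targets=[0.025, 0, 0, 0, 0, 0, 0])

```text
clock: 20.72
tcp_pos: [0.5707, -0.2731, 0.1375]
orientation: [1.2, 1.219, -1.194]
contact_force: [0.6, 0.4, -1.5]
grip_width: 0.0354
```

Run:
```python
from h import *
go([.572,-.269,.0115],np.radians(1.2))
w=r.camera_info('wrist');f=r.grab_frame('wrist');cv2.imwrite('pics/w10.png',f)
c=np.array([.6138,-.2693,.024]);print(proj(w,[c+[a*.095,b*.095,0] for a,b in [(1,1),(1,-1),(-1,-1),(-1,1)]]).round(1).tolist())
```

```text
tcp [ 0.5707 -0.2731  0.1375] jawyaw 1.0 j7 0.14 clk 20.73 shift [ 0.126   0.0013 -0.0036] turn [-0.04 -0.04 -0.01] rows 2.0
[[418.8, 75.9], [387.9, 271.1], [205.6, 268.4], [198.4, 72.4]]
```

View pics/w10.png

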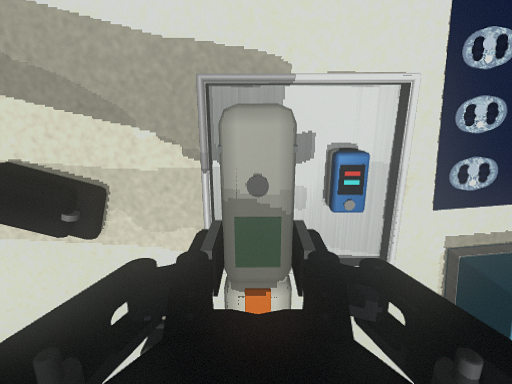

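The tray's top rim corners at (198,74) and (419,74) match the prediction, and the thermometer is parallel to the oximeter with a clear gap. Lowering.

Request:
carry_out(targets=[0.025, 0.05, 0.003, -0.004, 0, 0, 0, 0.025, 0.1, 0.003, -0.004, 0, 0, 0, 0.025, 0.12, 0.003, -0.004, 0, 0, 0, 0.025, 0.126, 0.003, -0.004, 0, 0, 0, 0.025, 0.126, 0.003, -0.004, 0, 0, 0])

```text
clock: 21.4
tcp_pos: [0.5742, -0.2693, 0.0126]
orientation: [1.199, 1.218, -1.194]
contact_force: [0.5, -0.5, -0.7]
grip_width: 0.0354
```

Request:
carry_out(targets=[0.025, 0.003, 0, 0, 0, 0, 0, 0.025, 0.0045, 0, 0, 0, 0, 0])

```text
clock: 21.65
tcp_pos: [0.5751, -0.2697, 0.0093]
orientation: [1.2, 1.215, -1.193]
contact_force: [-0.7, 0.0, 13.1]
grip_width: 0.0352
```

Request:
carry_out(targets=[0.044, -0.001, 0, 0, 0, 0, 0, 0.05, -0.001, 0, 0, 0, 0, 0, 0.05, -0.001, 0, 0, 0, 0, 0, 0.05, -0.05, 0, 0, 0, 0, 0, 0.05, -0.11, 0, 0, 0, 0, 0, 0.05, -0.15, 0, 0, 0, 0, 0, 0.05, -0.15, 0, 0, 0, 0, 0])

```text
clock: 22.52
tcp_pos: [0.5768, -0.2707, 0.1634]
orientation: [1.201, 1.208, -1.19]
contact_force: [-0.3, 0.4, 0.3]
grip_width: 0.0501
```

Run:
```python
from h import *
f=r.grab_frame('wrist');cv2.imwrite('pics/w11.png',f)
t=r.camera_info('top');print(onz(t,np.array((177,288))*.64,.052), onz(t,np.array((177,288))*.64,.045))
go([.50,.45,.16],np.radians(40))
```

```text
[0.50145953 0.445579   0.052     ] [0.50294312 0.44805427 0.045     ]
tcp [ 0.5753 -0.2703  0.1609] jawyaw 1.0 j7 0.14 clk 22.57 shift [ 6.000e-04 -6.320e-02 -7.215e-01] turn [-7.81  0.03 -0.08] rows 11.6
```

View pics/w11.png

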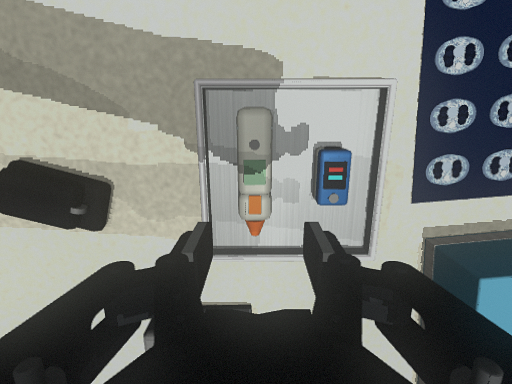

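Both instruments lie flat side by side, screens up: thermometer at (255,170) and oximeter at (333,177). Next is the vial.

Request:
carry_out(targets=[0.05, 0, -0.005, -0.06, -0.7, 0, 0, 0.05, 0, -0.01, -0.12, -1.4, 0, 0, 0.05, 0, -0.015, -0.18, -2.1, 0, 0, 0.05, 0, -0.02, -0.24, -2.8, 0, 0, 0.05, 0, -0.026, -0.3, -3.5, 0, 0, 0.05, 0, -0.031, -0.36, -4.2, 0, 0, 0.05, 0, -0.036, -0.42, -4.9, 0, 0, 0.05, 0, -0.042, -0.48, -5.6, 0, 0, 0.05, 0, -0.047, -0.54, -6.3, 0, 0, 0.05, 0, -0.052, -0.6, -7, 0, 0, 0.05, 0, -0.057, -0.66, -7.8, 0, 0, 0.05, 0, -0.06, -0.72, -7.8, 0, 0])

```text
clock: 24.08
tcp_pos: [0.5022, 0.4495, 0.1583]
orientation: [0.681, 1.456, -0.681]
contact_force: [0.6, -0.2, -0.8]
grip_width: 0.0497
```

Request:
carry_out(targets=[0.05, 0, 0, 0, 0, 0, 0, 0.05, 0, 0, 0, 0, 0, 0])

```text
clock: 24.32
tcp_pos: [0.5015, 0.4486, 0.1562]
orientation: [0.678, 1.457, -0.683]
contact_force: [0.5, -0.1, -1.2]
grip_width: 0.05
```

Run:
```python
from h import *
go([.503,.450,.005],np.radians(40))
w=r.camera_info('wrist');f=r.grab_frame('wrist');cv2.imwrite('pics/w12.png',f)
print(proj(w,[[.503,.450,.052],[.503,.45,0]]).round(1).tolist())
```

```text
tcp [0.5015 0.4486 0.1562] jawyaw 40.1 j7 -0.48 clk 24.32 shift [ 0.1512  0.0023 -0.0009] turn [0.01 0.06 0.02] rows 2.4
[[259.3, 185.3], [259.0, 173.0]]
```

View pics/w12.png

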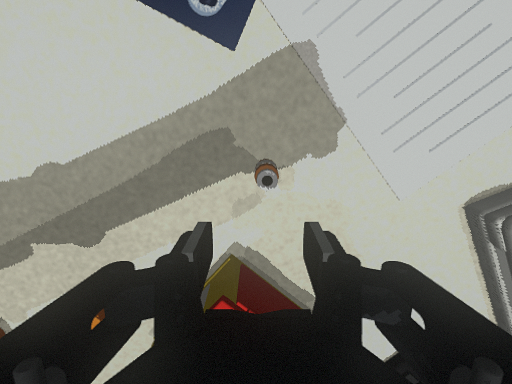

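The vial's cap is at (267,181), 7 px right and 4 px above the prediction, so I correct by +9 mm and −4.5 mm in tool y and z. Descend and grip gently.

Request:
carry_out(targets=[0.05, 0.03, 0.009, -0.0045, 0, 0, 0, 0.05, 0.085, 0.009, -0.0045, 0, 0, 0, 0.05, 0.13, 0.009, -0.0045, 0, 0, 0, 0.05, 0.15, 0.009, -0.0045, 0, 0, 0, 0.05, 0.15, 0.009, -0.0045, 0, 0, 0, 0.015, 0.15, 0.009, -0.0045, 0, 0, 0, 0.015, 0.15, 0.009, -0.0045, 0, 0, 0, 0.015, 0.15, 0.009, -0.0045, 0, 0, 0, 0.015, 0.15, 0.009, -0.0045, 0, 0, 0, 0.015, 0.15, 0.009, -0.0045, 0, 0, 0], squeeze=25)

```text
clock: 25.62
tcp_pos: [0.5079, 0.4573, 0.0089]
orientation: [0.682, 1.455, -0.682]
contact_force: [-0.5, -0.5, 6.8]
grip_width: 0.0234
```

Request:
carry_out(targets=[0.015, -0.05, 0, 0, 0, 0, 0, 0.015, -0.11, 0, 0, 0, 0, 0, 0.015, -0.165, 0, 0, 0, 0, 0, 0.015, -0.165, 0, 0, 0, 0, 0])

```text
clock: 26.12
tcp_pos: [0.5086, 0.4608, 0.1807]
orientation: [0.689, 1.451, -0.673]
contact_force: [-0.1, -0.5, -1.1]
grip_width: 0.023
```

Run:
```python
from h import *
print(r.get_obs()['grip_width'])
go([.608,.274,.17],np.radians(0))
```

```text
0.02299198723231278
tcp [0.5086 0.4608 0.1807] jawyaw 39.9 j7 -0.48 clk 26.12 shift [ 0.0111 -0.0439  0.2069] turn [ 7.99 -0.   -0.17] rows 3.4
```

Request:
carry_out(targets=[0.015, 0, -0.01, 0.05, 2, 0, 0, 0.015, 0, -0.02, 0.1, 4, 0, 0, 0.015, 0.005, -0.032, 0.155, 6, 0, -0.1, 0.015, 0.01, -0.044, 0.207, 8, 0, -0.2, 0.015, 0.01, -0.044, 0.207, 8, 0, -0.2, 0.015, 0.01, -0.044, 0.207, 8, 0, -0.2])

```text
clock: 26.88
tcp_pos: [0.6074, 0.2741, 0.1708]
orientation: [1.207, 1.211, -1.212]
contact_force: [-0.5, 0.9, -1.0]
grip_width: 0.023
```

Run:
```python
from h import *
go([.608,.274,.075],np.radians(0))
print(r.get_obs()['grip_width'])
w=r.camera_info('wrist');f=r.grab_frame('wrist');cv2.imwrite('pics/w13.png',f)
print(proj(w,[[.608+a*.062,.274+b*.062,.09] for a,b in [(-1,1),(1,1),(1,-1),(-1,-1)]]).round(1).tolist())
```

```text
tcp [0.6074 0.2741 0.1708] jawyaw -0.0 j7 -0.78 clk 26.88 shift [0.0958 0.001  0.0001] turn [-0.    0.01  0.04] rows 1.5
0.022998879004214687
[[178.8, 118.1], [337.1, 118.0], [326.8, 259.9], [189.2, 259.8]]
```

View pics/w13.png

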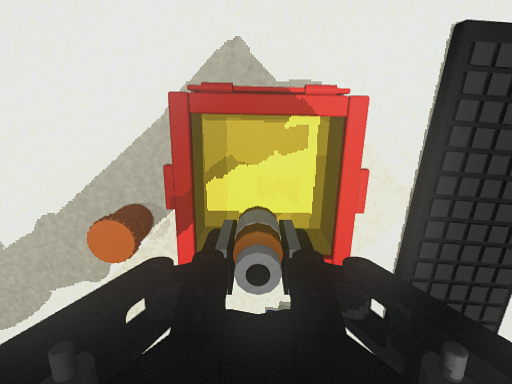

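The mouth spans columns 189–348 at row 115, so its centre is about 8 mm further in +x than I estimated. I correct, lower into the mouth and release.

Request:
carry_out(targets=[0.015, 0, 0.008, -0.002, 0, 0, 0, 0.015, 0.045, 0.008, -0.002, 0, 0, 0, 0.015, 0.09, 0.008, -0.002, 0, 0, 0, 0.015, 0.09, 0.008, -0.002, 0, 0, 0, 0.04, 0.09, 0.008, -0.002, 0, 0, 0, 0.045, 0.09, 0.008, -0.002, 0, 0, 0, 0.045, 0.09, 0.008, -0.002, 0, 0, 0, 0.045, 0.09, 0.008, -0.002, 0, 0, 0, 0.045, 0.05, 0.008, -0.002, 0, 0, 0, 0.045, 0, 0.008, -0.002, 0, 0, 0, 0.045, -0.05, 0.008, -0.002, 0, 0, 0, 0.045, -0.08, 0.008, -0.002, 0, 0, 0])

```text
clock: 28.42
tcp_pos: [0.6158, 0.2779, 0.2545]
orientation: [1.209, 1.211, -1.207]
contact_force: [0.5, 0.1, 0.1]
grip_width: 0.0448
```

Request:
carry_out(targets=[0.045, 0, -0.055, 0.015, 0, 0, 0, 0.045, 0, -0.1, 0.03, 0, 0, 0, 0.045, 0, -0.12, 0.03, 0, 0, 0, 0.045, 0, -0.12, 0.03, 0, 0, 0])

```text
clock: 28.92
tcp_pos: [0.4947, 0.2478, 0.2552]
orientation: [1.208, 1.211, -1.206]
contact_force: [0.1, -0.5, 0.3]
grip_width: 0.0452
```

Run:
```python
from h import *
o=r.get_obs();print(o['clock'],o['tcp_pos'],o['contact_force'])
cv2.imwrite('pics/s2.png',cv2.resize(r.grab_frame('scene')[100:290,60:470],(800,371),interpolation=cv2.INTER_CUBIC))
a=cv2.resize(r.grab_frame('wrist')[:260],(420,213));b=cv2.resize(r.grab_frame('top')[110:270,100:420],(380,213))
s=cv2.imread('pics/s2.png');cv2.imwrite('pics/fin.png',np.r_[s,np.c_[a,b]])
```

```text
28.925 [0.49473228 0.24777949 0.25516226] [ 0.06432935 -0.46950099  0.32083691]Traceback (most recent call last):
  File "<stdin>", line 5, in <module>
    res = self.concatenate(tuple(objs), axis=axis)
ValueError: all the input array dimensions except for the concatenation axis must match exactly, but along dimension 1, the array at index 0 has size 420 and the array at index 1 has size 380
```

Run:
```python
from h import *
a=cv2.resize(r.grab_frame('wrist')[:260],(420,213));b=cv2.resize(r.grab_frame('top')[110:270,100:420],(380,213))
cv2.imwrite('pics/fin.png',np.vstack([cv2.imread('pics/s2.png'),np.hstack([a,b])]))
```

```text
(no output)
```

View pics/fin.png

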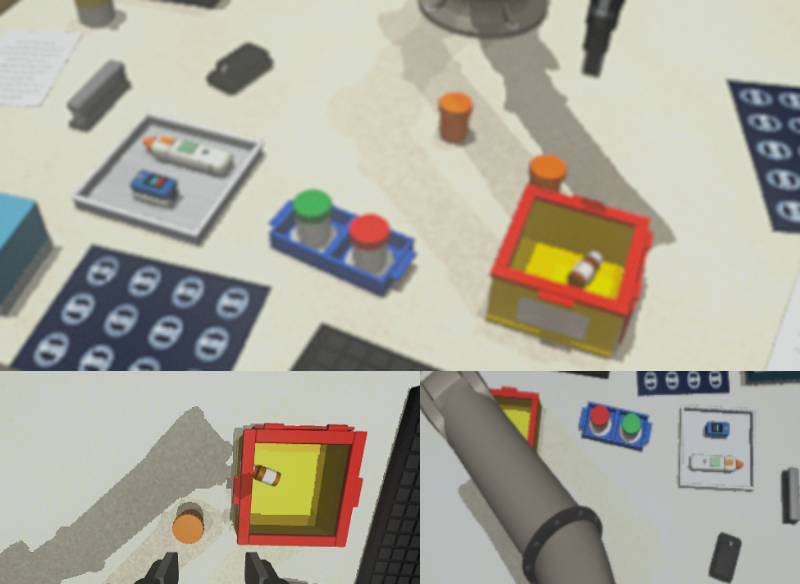

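The composite shows both pots upright in the carrier (green (313,215), red (369,245)). The thermometer and oximeter lie flat in the tray, screens up, and the vial is inside the tub at (585,268). Mouse, stapler and both orange pots are in place, and the arm is touching nothing.

```bash
python3 -c "
from bench import r
print(r.hand_in())"
```

```text
the job is handed in; nothing more can be done
None
```

I finished the job and handed it in at about 29 s on the robot's clock; the hand-in reports no verdict.

- **Order:** I placed the green pot, then the red pot, one in each carrier bay. The oximeter and thermometer followed, side by side in the tray, and the vial was dropped into the sharps tub last.
- **Setting down:** The pots and instruments were lowered until they touched (6–13 N on the tool) before I opened the gripper.
- **Final look (scene, wrist and top cameras):** Both pots are upright in their bays. Both instruments are flat in the tray with their screens up, and the vial is on the tub floor. The mouse, the stapler and the two orange pots look untouched. The gripper is well clear of everything.
- **Disagreements:**
  - Pot cap heights measured 46–56 mm where the description gives 62 mm.
  - My first estimates of the vial and tub positions were off by about 7–8 mm. I corrected both from close wrist views before acting.
  - One move call was refused because I left a number out; nothing moved, and I re-sent it.

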